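# Fit the shaping die to a biscuit press and screw down its ring

### The arm

A 6-joint arm with a two-finger parallel gripper is mounted at the origin on a cart in front of the work surface, level with it; the furniture and walls round the work are solid. World frame = base frame: x ahead of the robot, y to its left, z up, the work surface at z = 0. Lengths are in mm, angles in rad, forces in N, time in s.
With the tool pointing down it reaches from about 275 to 825 mm from the base axis. Payload 4.9 kg.
Tool frame: the origin (TCP) lies at the very end of the fingers, on their centre line; the grasp point (between the pads) lies 19 mm behind it; z points along the fingers, y is the direction in which the jaws open and shut (so a half turn about z gives the same grasp; the last joint's range is limited). The gripper opens to 85 mm and grips with 20 to 120 N. Pads are 22 mm wide; open, the fingers measure 114 mm over their backs; the gripper's body (76 mm by 85 mm) begins 54 mm behind the grasp point. The pads swing forward as they close: fully open they stand 13 mm farther back than shut.
Start: joints at [-1.283, 0.326, -0.193, 1.052, 0, 1.437], TCP at [225.185, -501.807, 231.281] pointing down, gripper open.
Joint ranges: [-2.65, 2.65], [-0.97, 1.79], [-1.3, 1.35], [-1.93, 2.1], [-1.47, 1.37], [-3.14, 3.14]. Speed limits (rad/s): [2.57, 2.57, 3.14, 3.14, 3.14, 3.14].

### API

Orientations are given as [roll, pitch, yaw] about the fixed x, y, z axes, in that order (R = Rz(yaw) Ry(pitch) Rx(roll)).
In Python, from bench import bot, solve_ik, imaging gives the robot as it stands. Calls block until the motion is done:
- bot.move_ptp(position, orientation): joint-space move of the TCP to a pose.
- bot.movel(position, rot=None, max_speed=150, threshold=None): straight line of the TCP; rot=None keeps the orientation; max_speed is the mean speed in mm/s. With threshold (N) it stops when the force on the tool has changed by that much, and returns True; else False.
- bot.move_j(angles): joint-space move.
- bot.grip(opening, effort=None): opening from 0.0 (shut) to 1.0 (fully open); effort is the grip in N (None keeps the last); returns when the fingers have stopped.
- bot.dwell(seconds).
- solve_ik(position, orientation): joint angles nearest the present ones, or None.
- bot.get_state(): the state.
- imaging.capture(name): name is "scene" or "top"; returns the picture (384x512x3 uint8, blue, green, red); there is no depth.
- imaging.camera_model(name): a dict with "K" (3x3 intrinsics, pixels), "k1" (the pictures are not rectified: a ray, as slopes to the right and down, at radius r is drawn at 1 + k1 r^2 times it, then the intrinsics apply), "position" and "rotation" of the camera in the world. Camera axes: x right, y up, looking along -z (the intrinsics and any distortion apply to the point x, -y, -z); pixel columns grow to the right and rows downward; lengths in mm; the calibration is good to about 2 mm. A picture is of the moment at which its call begins. camera_model takes no time and is no camera call.
A pose or a line that the arm cannot do raises bot.IKError and nothing moves.
- bot.sign_off(): hands the job in, once; it reports no verdict.
The state is a dict: "t": time; "qpos": joint angles; "joint_velocities": joint speeds; "effort": joint torques, N m; "tcp_pos": TCP position; "orientation": TCP orientation; "contact_force": force on the tool from outside, world axes, zero at the start; "wrist_torque": the same for the moment, N m; "opening": opening from 0.0 (shut) to 1.0 (fully open).
Only numpy, scipy, OpenCV 4.12 (cv2) and the standard library are available. Lean on these libraries where they do the work, as an engineer would, in place of code of your own. Each camera call takes 0.05 s, during which the arm holds its last target.

### The job

Fit the shaping die to the biscuit press that stands nose up in its stand: drop the die into the nose, disc down, so that it sits flat on the rubber seal, then put the retaining ring over it and screw it down clockwise until it is just snug and clamps the die, and let go. Go by feel and gently: the seal tears if it is crushed, so stop turning when the ring begins to resist firmly, and do not disturb the other things on the worktop.

Things in the scene. Friction and masses are not known exactly. Their poses are not given: they have to be found in the camera images.
- press_rim (a point): Centre of the open upper rim of the press, a plain aluminium barrel fixed upright, 100 mm above the worktop; z up. Barrel 47.6 mm across outside, round bore 42.6 mm across. In the bore lies a rubber seal, its top 6.4 to 8.4 mm below the rim (differs each time, not given); it gives about 1 mm per 45 N, and takes no harm below 30 N.
- thread_mid (a point): On the press's axis 6 mm below the rim, axes as the rim's. Outside here three bars, 56 mm over them, form a three-start right-hand thread. Between them three gaps, open from above, 40 degrees wide, centred on +x and 120 degrees to either side. Lugs turned clockwise from a gap's middle pass under the bars after 20 degrees and are led down 4.4 mm/rad for 1.2 rad, to a stop.
- press: The press and its stand, fixed to the worktop: dark round foot 110 mm across, 16 mm high, grey socket 60 mm across up to 64 mm. Origin: centre of the foot, on the worktop; z up; axes as the rim's. A dark upright line on the barrel, 20 to 32 mm below the rim, marks the middle of each gap of the thread.
- die_mid (a point): The die, loose steel, about 130 g: a disc 40 mm across, 10.5 mm thick, lower edge chamfered; on it a round spout 18 mm across, 16 mm tall, a dark star on top. Grasp the spout. This point: on the axis, 13 mm above the underside; z up; yaw does not matter. Seated flat on the seal it is 4 to 7.5 mm above the rim, the disc 1.5 to 5 mm proud of the rim.
- ring_mid (a point): Retaining ring, loose, bare metal, about 200 g, right way up on the worktop: 66 mm across, 18 mm high, knurled, open below (60.6 mm), its 4 mm lip on top with a 30 mm hole that passes the spout. Grasp across the outside. This point: on the axis, 9 mm above the underside; z up. Resting on the seated die, lugs in the gaps, it is 3 mm below to 1 mm above the rim; 2.5 to 8 mm: lugs stand on the bars.
- ring_lugs (a point): On the ring's axis 3 mm above its underside, axes as ring_mid. Here three round lugs 3.5 mm thick stick inward to 51.4 mm across, at +x and 120 degrees to either side, a small dark dot above each on the lip. The ring turns freely until the bars bear on the lugs, 0.4 to 1.1 rad from a gap's middle depending on the seal; then it is drawn down 4.4 mm/rad and the hand must follow.
- ring_top (a point): Centre of the ring's upper face, axes as ring_mid. Torque to turn the ring: nearly none until the bars bear on the lugs, then rising by about 1 N m per radian (0.6 to 1.6); snug is about 0.2 to 0.35 N m (10 to 20 N) on the die, and the seal is crushed beyond about 0.5 N m (30 N). Read at rest after an overshoot, the torque may show reversed: go by its size. It stays where it is left.
- sugar_shaker: White round sugar shaker, 67 mm across, 114 mm high; origin under its centre. To be left alone.
- ramekin: Pale ramekin, 82 mm across, 48 mm high; origin under its centre. To be left alone.
- pastry_brush: Flat pastry brush with a wooden handle, 205 mm long, lying on the worktop; origin under its centre. To be left alone.
Not all that is in view belongs to the job. What is shaped like the part that bears ring_mid but purple is not meant.

How it is judged:
By the outcome, as a careful person would: the job done as asked, in the order asked, and still so for the second after the job is handed in, with the robot touching nothing.
It also fails if it takes over 67 s, if anything falls off the work surface, if the arm or the gripper's body presses on something with over 40 N, if the wrist force passes 120 N, or if a joint passes its speed limit or range.

## Working session

There is one attempt and no reset: what is moved stays moved. The work goes in short steps, each a Python script; the robot and the scene stay as the last script left them, time stands still between calls to the robot, and variables do not carry over. Pictures are saved under pics/ and viewed, and the job is handed in when it is done.

```bash
ls; mkdir -p pics; python3 - <<'E'
from bench import bot, solve_ik, imaging
import cv2
for n in ("scene","top"):
    im=imaging.capture(n); cv2.imwrite(f"pics/{n}0.png",im)
    m=imaging.camera_model(n); print(n,m)
print(bot.get_state())
E
```

```text
pics
scene {'K': array([[376.07391966,   0.        , 260.67436453],
       [  0.        , 376.07391966, 186.98386446],
       [  0.        ,   0.        ,   1.        ]]), 'k1': 0.01902271659996401, 'position': array([-82.19280274, 501.65875163, 976.16871834]), 'rotation': array([ 0.68821908, -0.00590125, -2.16979451])}
top {'K': array([[370.60025939,   0.        , 255.67332219],
       [  0.        , 370.60025939, 196.88240281],
       [  0.        ,   0.        ,   1.        ]]), 'k1': 0.002568778916114356, 'position': array([ 395.17967043,   81.55785954, 1114.00853815]), 'rotation': array([ 1.30077644e-01, -4.71180591e-04, -1.56525551e+00])}
{'t': 0.1, 'qpos': array([-1.28319055e+00,  3.26866443e-01, -1.93476933e-01,  1.05199807e+00,
       -2.06708731e-05,  1.43660976e+00]), 'joint_velocities': array([-1.04050328e-03, -2.30328681e-03,  1.34902463e-03, -8.79640636e-04,
       -9.27039275e-04, -8.36730547e-05]), 'effort': array([-3.51062126e-04, -4.44240332e+01,  2.63036853e+01,  7.90224265e-03,
       -1.64205112e-04, -4.24003616e-06]), 'tcp_pos': array([ 225.03149338, -501.29097745,  230.58458259]), 'orientation': array([-3.14005866e+00, -1.86227192e-04,  4.21792213e-01]), 'contact_force': array([ 0.52243799, -0.0179784 , -0.18182745]), 'wrist_torque': array([0.00917782, 0.06431535, 0.00991516]), 'opening': 0.9972449947440218}
```

View pics/scene0.png

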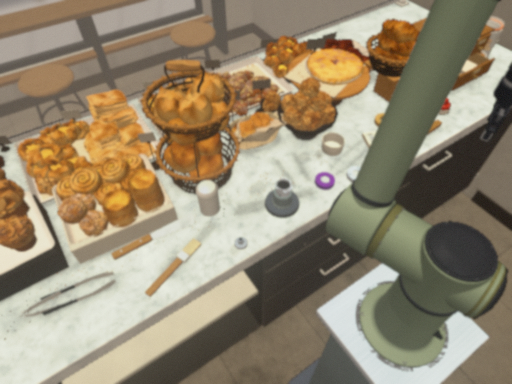

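View pics/top0.png

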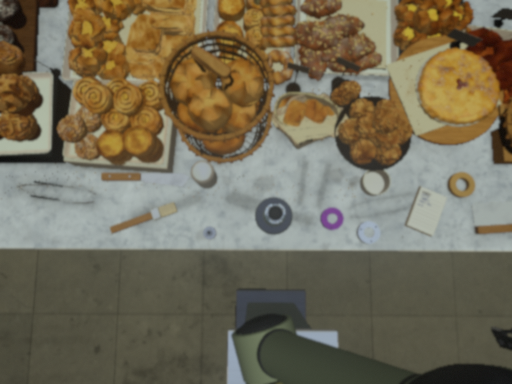

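```bash
python3 - <<'E'
import cv2,numpy as np
t=cv2.imread("pics/top0.png"); s=cv2.imread("pics/scene0.png")
cv2.imwrite("pics/t1.png",cv2.resize(t[160:250,180:400],None,fx=3.6,fy=3.6,interpolation=cv2.INTER_CUBIC))
cv2.imwrite("pics/s1.png",cv2.resize(s[120:260,180:380],None,fx=4,fy=4,interpolation=cv2.INTER_CUBIC))
cv2.imwrite("pics/t2.png",cv2.resize(t[160:250,400:512],None,fx=5,fy=5,interpolation=cv2.INTER_CUBIC))
E
```

```text
(no output)
```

View pics/t1.png

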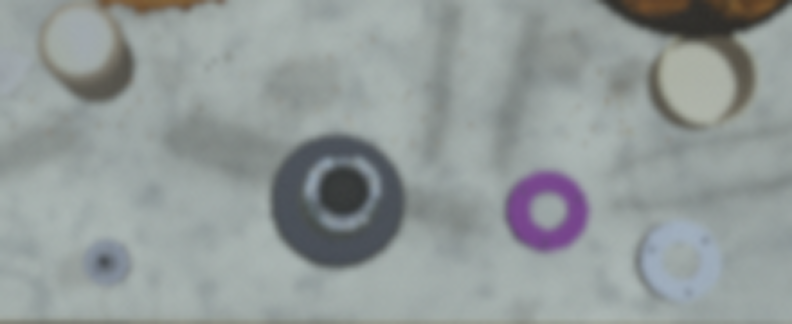

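View pics/s1.png

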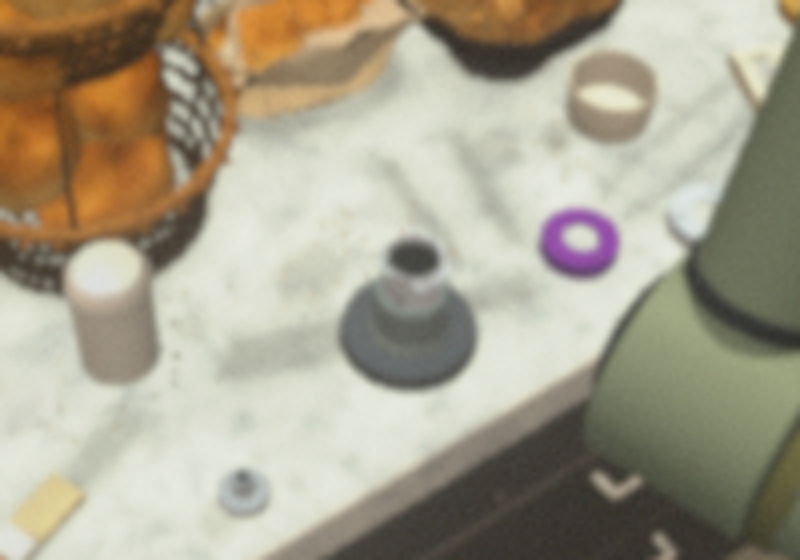

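```bash
cat > h.py <<'E'
import numpy as np,cv2
from scipy.spatial.transform import Rotation as R
from bench import bot, solve_ik, imaging
def cam(n):
    m=imaging.camera_model(n)
    return m['K'],m['k1'],np.array(m['position']),R.from_euler('xyz',m['rotation']).as_matrix()
def ray(n,u,v):
    K,k1,p,Rm=cam(n)
    xd=(u-K[0,2])/K[0,0]; yd=(v-K[1,2])/K[1,1]
    x,y=xd,yd
    for _ in range(20):
        f=1+k1*(x*x+y*y); x,y=xd/f,yd/f
    return p,Rm@np.array([x,-y,-1.])
def onz(n,u,v,z):
    p,d=ray(n,u,v); return p+d*(z-p[2])/d[2]
def proj(n,P):
    K,k1,p,Rm=cam(n)
    c=Rm.T@(np.asarray(P,float)-p); x=c[0]/-c[2]; y=-c[1]/-c[2]
    f=1+k1*(x*x+y*y)
    return np.array([K[0,0]*x*f+K[0,2],K[1,1]*y*f+K[1,2]])
def avg(n,k=6):
    return np.mean([imaging.capture(n).astype(np.float32) for _ in range(k)],0)
def ortho(im,n,c,z,half,ppm):
    """rectify plane z around c (for viewing): image x=world x, up = world y"""
    N=int(2*half*ppm); g=np.arange(N)/ppm-half
    mp=np.zeros((N,N,2),np.float32)
    for i in range(N):
        for j in range(N):
            mp[i,j]=proj(n,[c[0]+g[j],c[1]-g[i],z])
    return cv2.remap(im,mp[...,0],mp[...,1],cv2.INTER_CUBIC)
E
python3 - <<'E'
from h import *
for n in ("top","scene"):
    im=avg(n,8); np.save(f"pics/{n}_avg.npy",im)
for nm,u,v,z in (("die",209,232,26.5),("rim",275,213,100),("ring",369,232,18),("purple",331,218,18),("shaker",203,173,114),("ram",375,183,48)):
    print(nm,onz("top",u,v,z))
im=np.load("pics/top_avg.npy")
np.clip(im,0,255)
a=cv2.resize(im[190:240,250:300],None,fx=11,fy=11,interpolation=cv2.INTER_CUBIC)
b=cv2.resize(im[215:249,350:390],None,fx=14,fy=14,interpolation=cv2.INTER_CUBIC)
cv2.imwrite("pics/a.png",np.clip(a,0,255)); cv2.imwrite("pics/b.png",np.clip(b,0,255))
print(bot.get_state()['t'])
E
```

```text
die [433.16309106 217.67763418  26.5       ]
rim [483.52564661  28.53902507 100.        ]
ring [ 436.09987924 -252.56598852   18.        ]
purple [ 476.7558814  -141.51195907   18.        ]
shaker [591.2813345  226.71713602 114.        ]
ram [ 577.3900818  -265.76423174   48.        ]
0.9[ WARN:0@16.344] global loadsave.cpp:1063 imwrite_ Unsupported depth image for selected encoder is fallbacked to CV_8U.
```

View pics/a.png

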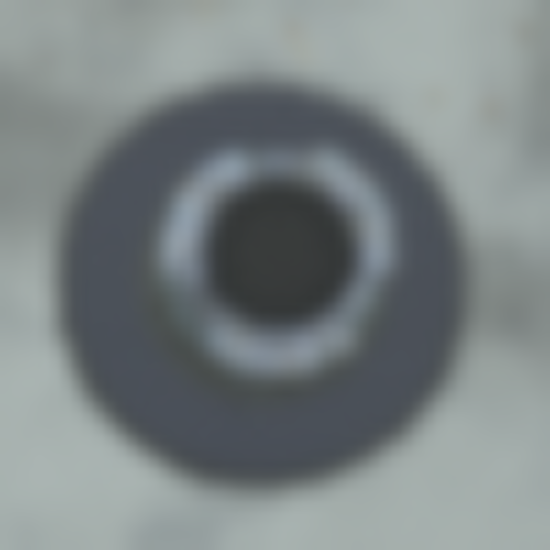

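View pics/b.png

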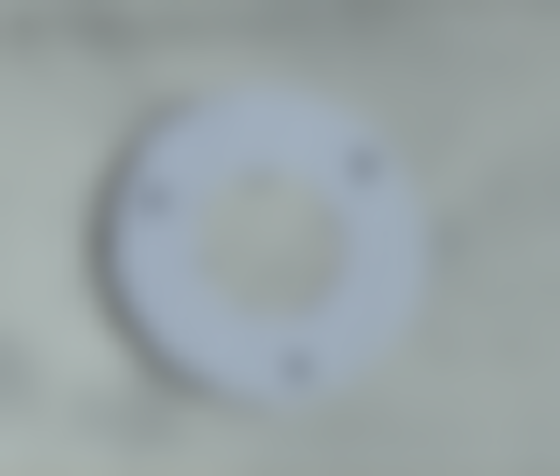

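```bash
cat > meas.py <<'E'
from h import *
im=np.load("pics/top_avg.npy"); g=im.mean(2)
def circ(g,n,c,z,r0,w,sign,iters=3):
    """radial max-gradient edge -> circle LSQ. sign +1 = brighter outside"""
    c=np.array(c[:2],float)
    for _ in range(iters):
        pts=[];rr=np.arange(r0-w,r0+w,0.25)
        for a in np.radians(np.arange(0,360,5)):
            uv=np.array([proj(n,[c[0]+r*np.cos(a),c[1]+r*np.sin(a),z]) for r in rr],np.float32)
            p=cv2.remap(g,uv[None,:,0],uv[None,:,1],cv2.INTER_CUBIC)[0]
            d=sign*np.gradient(cv2.GaussianBlur(p[None],(0,0),4)[0]); k=d.argmax()
            if 0<k<len(rr)-1: pts.append(c+rr[k]*np.array([np.cos(a),np.sin(a)]))
        P=np.array(pts)
        for _ in range(4):
            A=np.c_[2*P,np.ones(len(P))]; s=np.linalg.lstsq(A,(P**2).sum(1),rcond=None)[0]
            r=np.sqrt(s[2]+s[0]**2+s[1]**2); e=np.abs(np.hypot(*(P-s[:2]).T)-r)
            P=P[e<=max(2.5*np.median(e),0.3)]
        c=s[:2]
    return c,r,len(P),np.median(e)
if __name__=="__main__":
    G={n:np.load(f"pics/{n}_avg.npy").mean(2) for n in("top","scene")}
    for nm,c,z,r,w,s in (("bore",(483.5,28.5),100,21.3,5,1),("foot",(483,28),16,55,8,1),("rim outer",(483,28),94,28,4,-1),("ringout",(436,-252),18,33,6,-1),("ringhole",(436,-252),18,15,4,-1),("die disc",(433,217),10.5,20,5,1),("die spout",(433,217),26.5,9,4,1)):
        for n in ("top","scene"):
            try: print(nm,n,circ(G[n],n,c,z,r,w,s))
            except Exception as e: print(nm,n,e)
    g=G["top"]
    c=circ(g,"top",(483.5,28.5),100,21.3,5,1)[0]
    a=np.arange(0,360,3.)
    prof=np.zeros(len(a))
    for r in (25.5,26,26.5,27):
        uv=np.array([proj("top",[c[0]+r*np.cos(t),c[1]+r*np.sin(t),97]) for t in np.radians(a)],np.float32)
        prof+=cv2.remap(g,uv[None,:,0],uv[None,:,1],cv2.INTER_CUBIC)[0]/4
    print(np.round(prof).astype(int).tolist())
    print("gap phase (dark mid)",np.degrees(np.angle(-(prof*np.exp(3j*np.radians(a))).sum()))/3)
    c=circ(g,"top",(436,-252),18,33,6,-1)[0]
    for r in (22,24,26,28,30):
        uv=np.array([proj("top",[c[0]+r*np.cos(t),c[1]+r*np.sin(t),18]) for t in np.radians(a)],np.float32)
        p=cv2.remap(g,uv[None,:,0],uv[None,:,1],cv2.INTER_CUBIC)[0]
        f=(p*np.exp(3j*np.radians(a))).sum()
        print(r,"lug phase",np.degrees(np.angle(-f))/3,abs(f), a[p.argmin()])
E
python3 meas.py
```

```text
bore top time passes only in moves, steps and waits
bore scene time passes only in moves, steps and waits
foot top time passes only in moves, steps and waits
foot scene time passes only in moves, steps and waits
rim outer top time passes only in moves, steps and waits
rim outer scene time passes only in moves, steps and waits
ringout top time passes only in moves, steps and waits
ringout scene time passes only in moves, steps and waits
ringhole top time passes only in moves, steps and waits
ringhole scene time passes only in moves, steps and waits
die disc top time passes only in moves, steps and waits
die disc scene time passes only in moves, steps and waits
die spout top time passes only in moves, steps and waits
die spout scene time passes only in moves, steps and waitsTraceback (most recent call last):
  File "meas.py", line 27, in <module>
    c=circ(g,"top",(483.5,28.5),100,21.3,5,1)[0]
      ~~~~^^^^^^^^^^^^^^^^^^^^^^^^^^^^^^^^^^^
  File "meas.py", line 9, in circ
    uv=np.array([proj(n,[c[0]+r*np.cos(a),c[1]+r*np.sin(a),z]) for r in rr],np.float32)
                 ~~~~^^^^^^^^^^^^^^^^^^^^^^^^^^^^^^^^^^^^^^^^^
  File "h.py", line 17, in proj
    K,k1,p,Rm=cam(n)
              ~~~^^^
  File "h.py", line 5, in cam
    m=imaging.camera_model(n)
ValueError: time passes only in moves, steps and waits
```

```bash
sed -i 's/^def cam(n):/import functools\n@functools.lru_cache(None)\ndef cam(n):/' h.py; python3 meas.py
```

```text
bore top (array([484.69519919,  28.62202573]), np.float64(19.30571349051334), 66, np.float64(0.3039276849135568))
bore scene (array([482.90338849,  27.52191953]), np.float64(18.80039395828514), 52, np.float64(0.23085017221126236))
foot top (array([484.08728938,  29.19487216]), np.float64(55.35014214483991), 51, np.float64(0.23190602459408183))
foot scene (array([476.28464302,  33.03749434]), np.float64(56.26200290538312), 48, np.float64(0.6031694522746491))
rim outer top (array([484.45174298,  28.74148158]), np.float64(29.2278766438704), 43, np.float64(0.17107108775975988))
rim outer scene (array([483.80256277,  25.79995241]), np.float64(28.817743543037956), 47, np.float64(1.2761519252977038))
ringout top (array([ 436.58157929, -252.67428112]), np.float64(32.29217273536717), 53, np.float64(0.42053208471100767))
ringout scene (array([ 434.31919857, -255.97112103]), np.float64(34.340282128018806), 46, np.float64(1.0252997364857457))
ringhole top (array([ 444.1631237 , -255.70932348]), np.float64(14.77574421743017), 27, np.float64(0.11540397947894832))
ringhole scene (array([ 440.339597
[... 791 characters left out ...]
1, 107, 114, 122, 130, 134, 137, 138, 140, 141, 141, 140, 139, 139, 138, 138, 138, 138, 138, 140, 142, 142, 140, 136, 132, 129, 131, 132, 132, 128, 121, 114, 107, 104, 103, 104, 104, 104, 104, 104, 105, 107, 114, 120, 129, 133, 138, 139, 140, 141, 142, 143, 143, 143, 142, 141, 140, 142, 143, 143, 143, 144, 144, 144, 144, 143, 143, 139, 133, 126, 117, 111, 106, 104, 104, 103]
gap phase (dark mid) 1.5350000264424037
22 lug phase -52.12091985299821 165.54349241783032 309.0
24 lug phase -51.17967312254033 268.11277004035026 309.0
26 lug phase -50.97068134657571 314.84255895320155 309.0
28 lug phase -51.86479797314317 270.4719225811556 72.0
30 lug phase -55.585672288545915 171.31456621561043 72.0
```

```bash
python3 - <<'E'
from h import *
for nm,p in (("die",[432,217.6,60]),("press",[484.4,28.8,120]),("ring",[436.6,-252.7,60])):
    for y in np.arange(-180,181,30):
        q=solve_ik(p,[np.pi,0,np.radians(y)])
        print(nm,y,None if q is None else np.round(q,2))
E
```

```text
die -180 [ 0.31  0.4  -0.59  0.58  0.    0.31]
die -150 [ 0.31  0.4  -0.59  0.58  0.   -0.21]
die -120 [ 0.31  0.4  -0.59  0.58  0.   -0.73]
die -90 [ 0.31  0.4  -0.59  0.58  0.   -1.26]
die -60 [ 0.31  0.4  -0.59  0.58  0.   -1.78]
die -30 [ 0.31  0.4  -0.59  0.58  0.   -2.3 ]
die 0 [ 0.31  0.4  -0.59  0.58  0.   -2.83]
die 30 [ 0.31  0.4  -0.59  0.58  0.    2.93]
die 60 [ 0.31  0.4  -0.59  0.58  0.    2.41]
die 90 [ 0.31  0.4  -0.59  0.58  0.    1.88]
die 120 [ 0.31  0.4  -0.59  0.58  0.    1.36]
die 150 [ 0.31  0.4  -0.59  0.58  0.    0.84]
die 180 [ 0.31  0.4  -0.59  0.58  0.    0.31]
press -180 [-0.09  0.32 -0.52  0.73  0.   -0.09]
press -150 [-0.09  0.32 -0.52  0.73  0.   -0.62]
press -120 [-0.09  0.32 -0.52  0.73  0.   -1.14]
press -90 [-0.09  0.32 -0.52  0.73  0.   -1.66]
press -60 [-0.09  0.32 -0.52  0.73  0.   -2.19]
press -30 [-0.09  0.32 -0.52  0.73  0.   -2.71]
press 0 [-0.09  0.32 -0.52  0.73  0.    3.05]
press 30 [-0.09  0.32 -0.52  0.73  0.    2.53]
press 60 [-0.09  0.32 -0.52  0.73  0.    2.  ]
press 90 [-0.09  0.32 -0.52  0.73  0.    1.48]
press 120 [-0.09  0.32 -0.52  0.73  0.    0.95]
press 150 [-0.09  0.32 -0.52  0.73  0.    0.43]
press 180 [-0.09  0.32 -0.52  0.73  0.   -0.09]
ring -180 [-0.67  0.43 -0.53  0.6   0.   -0.67]
ring -150 [-0.67  0.43 -0.53  0.6   0.   -1.19]
ring -120 [-0.67  0.43 -0.53  0.6   0.   -1.72]
ring -90 [-0.67  0.43 -0.53  0.6   0.   -2.24]
ring -60 [-0.67  0.43 -0.53  0.6   0.   -2.77]
ring -30 [-0.67  0.43 -0.53  0.6   0.    2.99]
ring 0 [-0.67  0.43 -0.53  0.6   0.    2.47]
ring 30 [-0.67  0.43 -0.53  0.6   0.    1.95]
ring 60 [-0.67  0.43 -0.53  0.6   0.    1.42]
ring 90 [-0.67  0.43 -0.53  0.6   0.    0.9 ]
ring 120 [-0.67  0.43 -0.53  0.6   0.    0.38]
ring 150 [-0.67  0.43 -0.53  0.6   0.   -0.15]
ring 180 [-0.67  0.43 -0.53  0.6   0.   -0.67]
```

```bash
cat >> h.py <<'E'
def Y(d): return [np.pi,0,np.radians((d+180)%360-180)]
def st(tag=""):
    s=bot.get_state(); print(tag,"t%.2f"%s['t'],"p",np.round(s['tcp_pos'],2),"yaw %.2f"%np.degrees(s['orientation'][2]),"F",np.round(s['contact_force'],1),"T",np.round(s['wrist_torque'],3),"op %.3f"%s['opening']); return s
E
python3 - <<'E'
from h import *
bot.grip(0.5,30)
bot.move_ptp([432,217.6,80],Y(90)); st("above")
print(bot.movel([432,217.6,13],max_speed=100,threshold=8)); st("down")
bot.grip(0.0,25); st("g1")
bot.grip(0.5); st("rel")
bot.movel([432,217.6,40],max_speed=150)
print(bot.get_state()['t'])
E
```

```text
above t4.08 p [432.6  217.09  80.15] yaw 89.93 F [-0.3 -0.1  0.6] T [ 0.004 -0.001 -0.024] op 0.495
False
down t4.90 p [432.41 217.65  13.33] yaw 89.99 F [-1.1  0.6 -0.3] T [-0.023 -0.041  0.021] op 0.502
g1 t5.24 p [432.48 217.81  13.71] yaw 90.01 F [-1.2 -0.6  6.3] T [-0.037  0.23   0.038] op 0.195
rel t5.61 p [431.9  217.56  12.87] yaw 90.00 F [ 0.4 -1.3 -0.3] T [-0.054 -0.012 -0.046] op 0.501
5.9417
```

```bash
python3 - <<'E'
from h import *
bot.movel([432,217.6,40],rot=Y(180))
print(bot.movel([432,217.6,15],max_speed=100,threshold=8)); st("down")
bot.grip(0.0,40); st("g1")
bot.movel([432,217.6,60],max_speed=150); st("lift")
bot.move_ptp([432,217.6,150],Y(180))
bot.move_ptp([484.4,28.8,150],Y(180)); st("over")
for n in ("top","scene"):
    cv2.imwrite(f"pics/over_{n}.png",imaging.capture(n))
E
python3 - <<'E'
import cv2
t=cv2.imread("pics/over_top.png");s=cv2.imread("pics/over_scene.png")
cv2.imwrite("pics/over.png",cv2.hconcat([cv2.resize(t[150:260,190:330],(560,440)),cv2.resize(s[140:250,230:290],(240,440))]))
E
```

```text
False
down t8.06 p [431.5  217.45  14.72] yaw 180.00 F [-0.1 -0.4  0.1] T [ 0.033  0.002 -0.006] op 0.498
g1 t8.42 p [432.49 217.7   15.69] yaw 180.00 F [-0.  -0.1  5.1] T [-0.103  0.204 -0.017] op 0.185
lift t8.87 p [432.17 217.69  59.94] yaw 180.00 F [ 0.2  0.3 -1.6] T [ 0.059 -0.002 -0.008] op 0.180
over t10.12 p [483.22  29.53 148.79] yaw -180.00 F [ 0.1 -0.2 -1.6] T [ 0.03  -0.017  0.002] op 0.183
```

View pics/over.png

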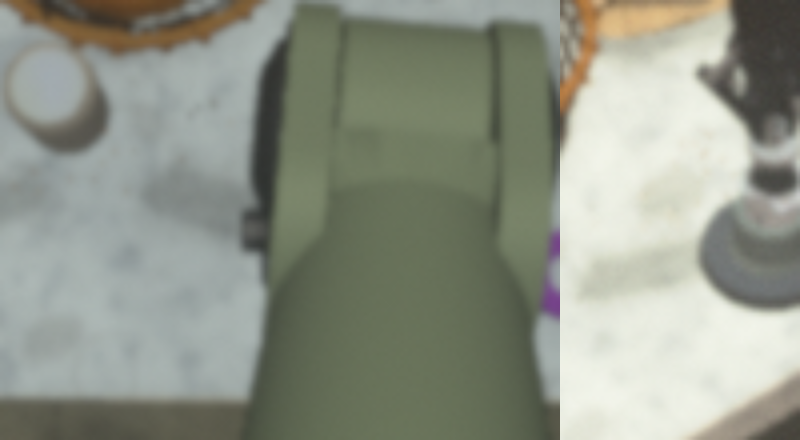

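```bash
python3 - <<'E'
from h import *
bot.movel([484.4,28.8,122],max_speed=100); bot.dwell(0.2); st("pre")
cv2.imwrite("pics/pre_scene.png",cv2.resize(imaging.capture("scene")[150:240,240:330],(720,720),interpolation=cv2.INTER_CUBIC)[:600])
r=bot.movel([484.4,28.8,104],max_speed=15,threshold=4); print(r); st("c"); bot.dwell(0.2); st("c")
E
```

```text
pre t10.85 p [484.96  28.93 122.65] yaw -179.98 F [ 0.7 -1.5 -0.2] T [-0.003  0.014 -0.033] op 0.184
True
c t11.57 p [484.24  28.61 113.74] yaw 180.00 F [-1.1 -0.2  4.5] T [ 0.01   0.046 -0.075] op 0.185
c t11.77 p [484.19  28.6  113.72] yaw 179.99 F [ 0.3 -1.2  5.1] T [-0.077  0.049  0.028] op 0.183
```

View pics/pre_scene.png

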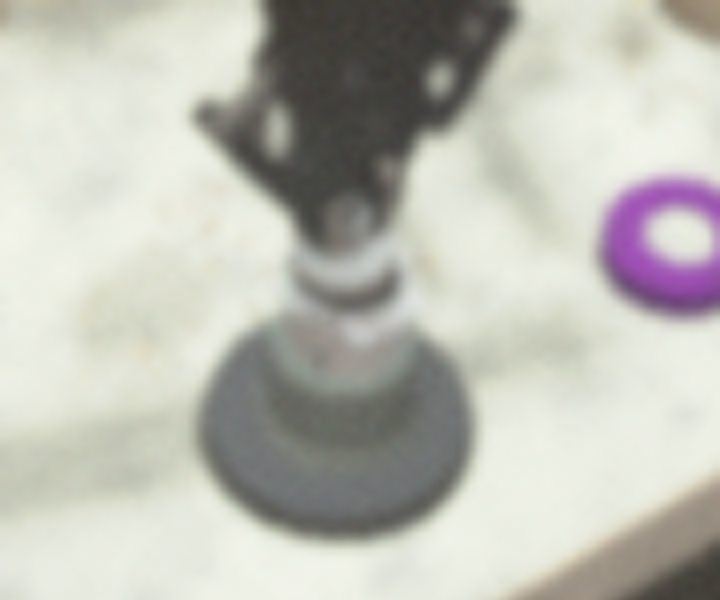

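```bash
python3 - <<'E'
from h import *
c=np.array([484.4,28.8])
best=None
for a in (90,-90,0,180,45,-45,135,-135):
    d=1.3*np.array([np.cos(np.radians(a)),np.sin(np.radians(a))])
    p=c+d
    bot.movel([*p,116.5],max_speed=30)
    r=bot.movel([*p,104],max_speed=18,threshold=5); s=st(f"{a} {r}")
    z=s['tcp_pos'][2]
    if z<111.5: print("IN"); break
E
```

```text
90 True t12.30 p [484.11  30.07 115.3 ] yaw -180.00 F [0.  0.6 4.4] T [-0.018  0.071 -0.035] op 0.185
-90 True t13.07 p [484.41  27.55 108.05] yaw -179.99 F [-0.8 -0.5  6.7] T [0.098 0.109 0.006] op 0.182
IN
```

```bash
python3 - <<'E'
from h import *
z=109.2
p0=np.array([484.4,27.5])
bot.movel([*p0,z],max_speed=30); bot.dwell(.1); st("base")
res=[]
for d in ((1,0),(-1,0),(0,1),(0,-1)):
    p=p0+3.5*np.array(d)
    r=bot.movel([*p,z],max_speed=20,threshold=5); s=st(f"{d} {r}"); res.append(s['tcp_pos'][:2])
    bot.movel([*p0,z],max_speed=40)
    if d==(-1,0): p0=np.array([(res[0][0]+res[1][0])/2,p0[1]]); bot.movel([*p0,z],max_speed=40)
print("centre",(res[0][0]+res[1][0])/2,(res[2][1]+res[3][1])/2)
E
```

```text
base t13.42 p [484.19  27.54 108.92] yaw -180.00 F [-0.1  0.9 -0.9] T [-0.004 -0.033 -0.002] op 0.181
(1, 0) True t13.62 p [484.58  27.29 108.3 ] yaw -180.00 F [-0.8 -1.5  2.4] T [-0.153  0.002  0.025] op 0.178
(-1, 0) False t14.20 p [481.84  27.36 109.53] yaw 180.00 F [ 3.4 -0.6 -0.9] T [-0.113 -0.794 -0.048] op 0.189
(0, 1) True t14.91 p [482.88  27.88 108.98] yaw 179.96 F [ 0.5 -1.8  0.2] T [-0.411 -0.174  0.025] op 0.185
(0, -1) True t15.41 p [482.73  25.29 108.7 ] yaw 179.98 F [ 1.1 -0.1 -0.8] T [ 0.199 -0.192  0.023] op 0.183
centre 483.2079084629792 26.58570013752368
```

```bash
python3 - <<'E'
from h import *
z=109.2
p0=np.array([483.0,26.6])
bot.movel([*p0,z],max_speed=30); bot.dwell(.2); st("base")
for d in (1,-1):
    for k in np.arange(0.4,3.0,0.4):
        bot.movel([p0[0]+d*k,p0[1],z],max_speed=20); s=st(f"{d*k:.1f}")
        if abs(s['wrist_torque'][1])>0.3 or abs(s['contact_force'][0])>4: break
    bot.movel([*p0,z],max_speed=30)
E
```

```text
base t16.11 p [482.98  26.58 109.2 ] yaw 179.99 F [ 0.5 -0.5 -2.4] T [-0.019 -0.111 -0.056] op 0.182
0.4 t16.36 p [483.44  26.62 109.2 ] yaw -180.00 F [ 0.2  0.7 -1.2] T [ 0.002 -0.025 -0.025] op 0.186
0.8 t16.61 p [483.85  26.6  109.21] yaw 180.00 F [-0.  -0.5 -1.4] T [ 0.018 -0.019 -0.022] op 0.184
1.2 t16.86 p [484.23  26.61 109.2 ] yaw 180.00 F [-0.1  0.  -0.8] T [ 0.014 -0.038  0.014] op 0.185
1.6 t17.11 p [484.67  26.62 109.21] yaw -180.00 F [-0.3  0.  -1.2] T [ 0.007 -0.034 -0.   ] op 0.184
2.0 t17.36 p [484.96  26.63 109.18] yaw -180.00 F [-0.3  0.9 -1.5] T [ 0.016 -0.005  0.038] op 0.185
2.4 t17.61 p [485.04  26.61 109.14] yaw 180.00 F [ 0.1 -0.2 -0.6] T [-0.039  0.3    0.025] op 0.180
2.8 t17.86 p [485.2   26.61 109.09] yaw 180.00 F [-2.4  0.1  1.6] T [0.007 0.659 0.023] op 0.186
-0.4 t18.36 p [482.84  26.56 109.25] yaw 179.99 F [-0.5 -0.5 -0.8] T [0.007 0.025 0.016] op 0.183
-0.8 t18.61 p [482.34  26.56 109.25] yaw 180.00 F [ 0.3  0.7 -1.3] T [-0.031 -0.056 -0.005] op 0.181
-1.2 t18.86 p [482.14  26.56 109.34] yaw 180.00 F [ 1.   0.4 -0.7] T [ 0.01  -0.226 -0.02 ] op 0.186
-1.6 t19.11 p [482.    26.58 109.44] yaw 180.00 F [1.6 0.1 0.3] T [-0.007 -0.473 -0.032] op 0.179
```

```bash
python3 - <<'E'
from h import *
bot.movel([483.6,26.6,109.6],max_speed=30); bot.dwell(.1)
r=bot.movel([483.6,26.6,105],max_speed=12,threshold=5); st(f"seat {r}")
bot.grip(0.45); st("rel")
bot.movel([483.6,26.6,150],max_speed=120)
bot.grip(1.0)
bot.move_ptp([436.6,-253.2,90],Y(180)); st("over ring")
for n in ("top","scene"): np.save(f"pics/{n}_b.npy",avg(n,2))
t=np.load("pics/top_b.npy");s=np.load("pics/scene_b.npy")
cv2.imwrite("pics/seat.png",np.clip(cv2.hconcat([cv2.resize(t[190:240,250:300],(400,400),interpolation=cv2.INTER_CUBIC),cv2.resize(s[170:220,255:305],(400,400),interpolation=cv2.INTER_CUBIC)]),0,255).astype(np.uint8))
cv2.imwrite("pics/rs.png",np.clip(cv2.resize(s[110:240,290:400],(550,600)),0,255).astype(np.uint8))
E
```

```text
seat True t19.98 p [483.6   26.6  108.04] yaw 180.00 F [-1.1  0.4  6.3] T [ 0.054  0.183 -0.025] op 0.187
rel t20.33 p [482.76  26.66 107.2 ] yaw 179.99 F [ 1.   0.4 -0.2] T [-0.016  0.007  0.026] op 0.452
over ring t22.48 p [ 436.94 -252.44   90.18] yaw -179.95 F [-0.   0.1  0.9] T [-0.029  0.013  0.054] op 0.998
```

View pics/seat.png

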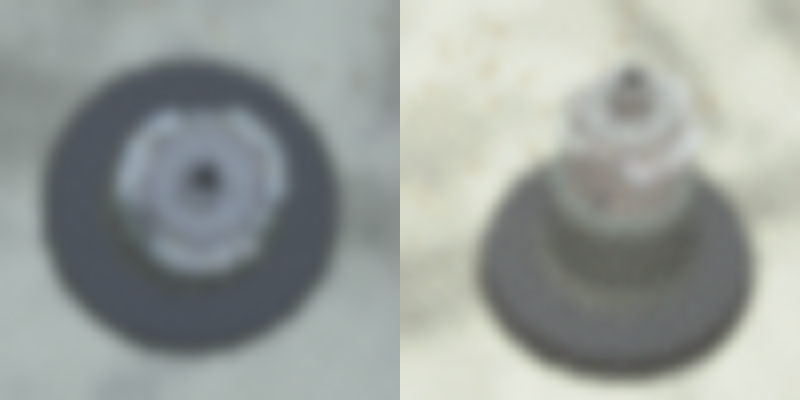

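View pics/rs.png

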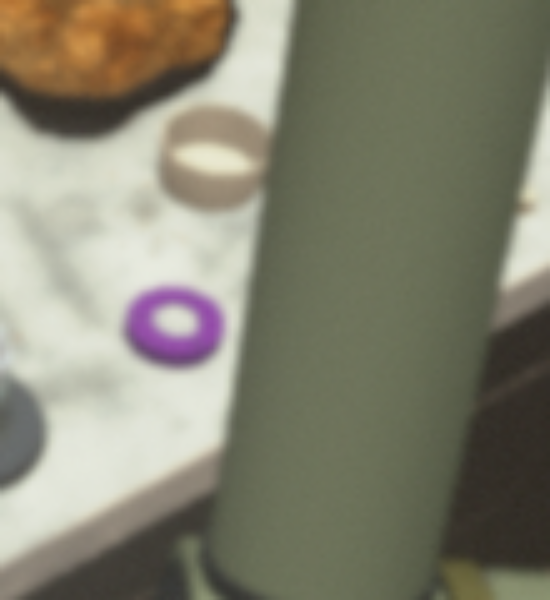

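```bash
python3 - <<'E'
from h import *
p=[435.9,-253.8]
bot.movel([*p,60],rot=Y(90),max_speed=120)
print(bot.movel([*p,-5],max_speed=80,threshold=7)); st("down")
bot.grip(0.0,25); st("g1")
bot.grip(1.0); st("rel")
E
```

```text
False
down t25.36 p [ 436.2  -254.04   -4.7 ] yaw 90.00 F [ 0.3 -0.5 -0.6] T [-0.001  0.042  0.031] op 0.999
g1 t25.68 p [ 436.06 -254.14   -4.11] yaw 90.00 F [-1.1  0.8  5.2] T [ 0.049  0.339 -0.039] op 0.765
rel t26.02 p [ 435.97 -253.83   -4.95] yaw 90.00 F [-0.1  0.1 -0.9] T [ 0.003  0.022 -0.018] op 0.997
```

```bash
python3 - <<'E'
from h import *
p=[435.9,-253.8]
bot.movel([*p,-5],rot=Y(180),max_speed=100); st("rot")
bot.grip(0.0,50); st("g2"); bot.dwell(.1); st("g2")
bot.movel([*p,60],max_speed=120); st("lift")
bot.move_ptp([*p,170],Y(232.5)); 
np.save("pics/top_c.npy",avg("top",3)); np.save("pics/scene_c.npy",avg("scene",3))
bot.move_ptp([483.6,26.6,150],Y(232.5)); bot.dwell(.15); st("over")
np.save("pics/scene_d.npy",avg("scene",3))
c=np.load("pics/scene_c.npy");d=np.load("pics/scene_d.npy")
cv2.imwrite("pics/cd.png",np.clip(cv2.resize(d[120:230,240:350],(600,600),interpolation=cv2.INTER_CUBIC),0,255).astype(np.uint8))
t=np.load("pics/top_c.npy"); cv2.imwrite("pics/tc.png",np.clip(t[150:],0,255).astype(np.uint8))
E
```

```text
rot t27.74 p [ 435.91 -253.79   -5.03] yaw 179.98 F [-0.6  1.1  0.9] T [ 0.011 -0.015 -0.056] op 1.003
g2 t28.08 p [ 435.95 -254.12   -4.34] yaw 179.99 F [-1.3  0.4  6.8] T [ 0.045  0.286 -0.014] op 0.759
g2 t28.18 p [ 435.95 -254.13   -4.35] yaw 179.99 F [-2.1  0.4  6.3] T [0.1   0.364 0.001] op 0.760
lift t28.88 p [ 435.51 -253.47   59.49] yaw -180.00 F [-0.4  0.4 -1.3] T [-0.019 -0.066 -0.036] op 0.755
over t31.31 p [483.97  25.32 150.12] yaw -127.62 F [ 0.2 -0.2 -1.7] T [-0.015  0.022  0.012] op 0.756
```

View pics/cd.png

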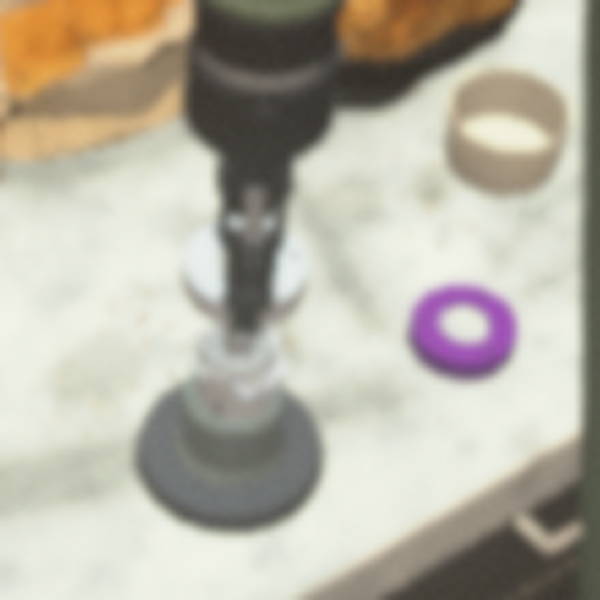

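View pics/tc.png

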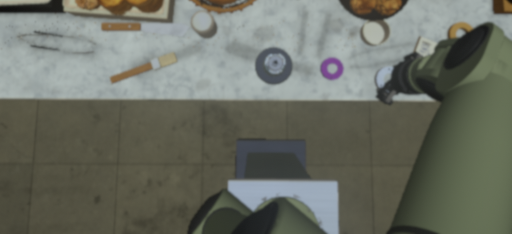

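```bash
python3 - <<'E'
from h import *
c=[483.6,26.6]
bot.movel([*c,112],max_speed=100); bot.dwell(.15); st("pre")
r=bot.movel([*c,80],max_speed=18,threshold=4); st(f"c {r}"); bot.dwell(.15); st()
E
```

```text
pre t32.14 p [484.3   26.54 112.71] yaw -127.50 F [-0.2  0.3 -2.4] T [0.017 0.038 0.015] op 0.761
c True t33.48 p [483.59  26.6   84.97] yaw -127.50 F [-0.5 -0.4  4.4] T [0.053 0.089 0.07 ] op 0.758
 t33.63 p [483.56  26.6   84.94] yaw -127.50 F [-0.1 -0.6  5.2] T [-0.04  -0.064  0.008] op 0.757
```

```bash
cat > turn.py <<'E'
from h import *
def rd(n=3):
    F=[];T=[];
    for _ in range(n):
        bot.dwell(.03); s=bot.get_state(); F.append(s['contact_force']);T.append(s['wrist_torque'])
    return np.mean(F,0),np.mean(T,0),s
E
python3 - <<'E'
from turn import *
c=[483.6,26.6]; z=85.3
bot.movel([*c,z],max_speed=30); F,T,s=rd(6); print("base",F.round(2),T.round(3),s['t'])
T0=T[2]
th=0
for th in (0.1,0.2,0.3,0.35,0.4,0.45,0.5):
    bot.movel([*c,z],rot=Y(232.5-np.degrees(th)),max_speed=60); F,T,s=rd()
    print("%.2f"%th,"t%.2f"%s['t'],s['tcp_pos'].round(2),"yaw %.2f"%np.degrees(s['orientation'][2]),F.round(1),T.round(3))
    if abs(T[2]-T0)>0.12 or F[2]<-6: print("stop");break
E
```

```text
base [ 0.25 -0.11  1.86] [-0.005 -0.057 -0.027] 34.0833
0.10 t34.43 [483.61  26.6   85.3 ] yaw -133.12 [0.4 0.  1.6] [ 0.    -0.04  -0.063]
0.20 t34.78 [483.53  26.6   85.29] yaw -138.82 [ 0.1 -0.3  1.4] [-0.012  0.01  -0.04 ]
0.30 t35.13 [483.54  26.6   85.28] yaw -144.54 [0.2 0.4 2. ] [ 0.021  0.006 -0.059]
0.35 t35.48 [483.56  26.62  85.29] yaw -147.46 [0.5 0.4 1.1] [ 0.021  0.027 -0.02 ]
0.40 t35.83 [483.61  26.61  85.33] yaw -150.34 [ 0.5 -0.3  1.6] [ 0.025 -0.001  0.007]
0.45 t36.18 [483.6  26.6  85.3] yaw -153.21 [-0.2  0.3  1.5] [-0.005 -0.024 -0.003]
0.50 t36.53 [483.58  26.59  85.29] yaw -156.08 [0.1 0.1 1.4] [0.006 0.008 0.002]
```

```bash
python3 - <<'E'
from turn import *
c=[483.6,26.6]; z=85.3; th=0.5; T0=-0.02
while th<1.35:
    th+=0.05
    bot.movel([*c,z],rot=Y(232.5-np.degrees(th)),max_speed=60); F,T,s=rd()
    print("%.2f"%th,"t%.2f"%s['t'],s['tcp_pos'].round(2),"yaw %.2f"%np.degrees(s['orientation'][2]),F.round(1),T.round(3))
    if abs(T[2])>0.1 or F[2]<-3: print("stop");break
E
```

```text
0.55 t36.88 [483.58  26.6   85.28] yaw -158.95 [ 0.1 -0.   1.7] [ 0.015 -0.018 -0.024]
0.60 t37.23 [483.6   26.58  85.3 ] yaw -161.81 [0.3 0.2 1.7] [-0.014 -0.015 -0.019]
0.65 t37.58 [483.6   26.58  85.3 ] yaw -164.67 [-0.2  0.3  1.2] [-0.013 -0.006 -0.027]
0.70 t37.93 [483.61  26.58  85.29] yaw -167.54 [-0.1 -0.2  1.1] [-0.    -0.022 -0.029]
0.75 t38.28 [483.61  26.6   85.3 ] yaw -170.40 [-0.2  0.1  1.4] [ 0.018  0.005 -0.01 ]
0.80 t38.63 [483.59  26.6   85.3 ] yaw -173.27 [0.1 0.4 1.1] [ 0.01  -0.002 -0.061]
0.85 t38.98 [483.6   26.61  85.31] yaw -176.13 [ 0.  -0.4  1.7] [ 0.013 -0.011 -0.013]
0.90 t39.33 [483.61  26.62  85.29] yaw -178.99 [-0.3  0.1  1.8] [0.014 0.009 0.01 ]
0.95 t39.68 [483.61  26.59  85.3 ] yaw 178.14 [ 0.1 -0.1  1.3] [ 0.011  0.017 -0.028]
1.00 t40.03 [483.56  26.6   85.25] yaw 175.27 [-0.2  0.3  0.7] [-0.013 -0.048 -0.04 ]
1.05 t40.38 [483.47  26.58  85.18] yaw 172.41 [-0.5  0.  -0. ] [-0.044 -0.065 -0.06 ]
1.10 t40.73 [483.38  26.59  85.12] yaw 169.54 [ 0.6 -0.2 -1.8] [-0.055 -0.082 -0.082]
1.15 t41.08 [483.29  26.67  85.04] yaw 166.67 [ 0.5 -0.2 -4.5] [ 0.009 -0.066 -0.096]
stop
```

```bash
python3 - <<'E'
from turn import *
c=[483.6,26.6]; z=84.75; th=1.15
bot.movel([*c,z],max_speed=30); F,T,s=rd(5); print("lowered",s['tcp_pos'].round(2),F.round(1),T.round(3))
for _ in range(4):
    th+=0.04; z-=0.17+ (0.1 if F[2]<-3 else 0) - (0.1 if F[2]>3 else 0)
    bot.movel([*c,z],rot=Y(232.5-np.degrees(th)),max_speed=60); F,T,s=rd(5)
    print("%.2f z%.2f"%(th,z),"t%.2f"%s['t'],s['tcp_pos'].round(2),"yaw %.2f"%np.degrees(s['orientation'][2]),F.round(1),T.round(3))
    if abs(T[2])>0.2: print("stop");break
E
```

```text
lowered [483.43  26.65  84.86] [-1.9  0.6  0.8] [ 0.084  0.347 -0.059]
1.19 z84.58 t41.92 [483.71  26.55  84.72] yaw 164.35 [-1.8  0.3  2.4] [ 0.009  0.321 -0.084]
1.23 z84.41 t42.33 [483.84  26.51  84.58] yaw 162.06 [-1.5 -0.4  3.4] [-0.027  0.333 -0.072]
1.27 z84.34 t42.75 [483.83  26.49  84.44] yaw 159.76 [-1.   0.2  4.3] [-0.151  0.215 -0.104]
1.31 z84.27 t43.17 [483.89  26.54  84.38] yaw 157.47 [-0.5 -0.8  4.6] [-0.195  0.099 -0.101]
```

```bash
python3 - <<'E'
from turn import *
c=[483.6,26.6]; th=1.31
for z in (84.45,84.6):
    bot.movel([*c,z],max_speed=30); F,T,s=rd(6); print(z,"t%.2f"%s['t'],s['tcp_pos'].round(2),F.round(1),T.round(3),"op %.3f"%s['opening'])
    if F[2]<0.5: break
E
```

```text
84.45 t43.62 [483.82  26.53  84.44] [ 0.6 -1.3  2. ] [-0.274 -0.151 -0.094] op 0.760
84.6 t44.07 [483.77  26.55  84.52] [ 2.3 -1.3 -1.3] [-0.356 -0.448 -0.094] op 0.758
```

```bash
python3 - <<'E'
from turn import *
c=[483.8,26.5]; th=1.31; z=84.5
for _ in range(4):
    th+=0.03; z-=0.13
    bot.movel([*c,z],rot=Y(232.5-np.degrees(th)),max_speed=20); s0=bot.get_state(); F,T,s=rd(5)
    print("%.2f z%.2f"%(th,z),"t%.2f"%s['t'],s['tcp_pos'].round(2),"yaw %.2f"%np.degrees(s['orientation'][2]),F.round(1),T.round(3),"T0 %.3f"%s0['wrist_torque'][2],"j6 %.3f"%s['effort'][5])
    if abs(T[2])>0.2: print("stop");break
E
```

```text
1.34 z84.37 t44.48 [483.71  26.55  84.38] yaw 155.74 [ 1.3 -1.1  0.4] [-0.308 -0.236 -0.054] T0 -0.052 j6 -0.064
1.37 z84.24 t44.90 [483.68  26.57  84.26] yaw 154.02 [ 0.7 -0.8  1.6] [-0.23  -0.106 -0.079] T0 -0.080 j6 -0.085
1.40 z84.11 t45.32 [483.7   26.56  84.13] yaw 152.30 [ 0.  -0.7  2.8] [-0.147  0.033 -0.132] T0 -0.117 j6 -0.115
1.43 z83.98 t45.73 [483.86  26.53  84.06] yaw 150.58 [-0.5 -0.8  3.9] [-0.113  0.06  -0.166] T0 -0.150 j6 -0.176
```

```bash
python3 - <<'E'
from turn import *
c=[483.8,26.5]; th=1.43; z=84.05
for _ in range(3):
    th+=0.025; z-=0.08
    bot.movel([*c,z],rot=Y(232.5-np.degrees(th)),max_speed=20); F,T,s=rd(6)
    print("%.3f z%.2f"%(th,z),"t%.2f"%s['t'],s['tcp_pos'].round(2),"yaw %.2f"%np.degrees(s['orientation'][2]),F.round(1),T.round(3),"j6 %.3f"%s['effort'][5])
    if abs(T[2])>0.23: print("stop");break
E
```

```text
1.455 z83.97 t46.18 [483.82  26.49  84.01] yaw 149.15 [-0.  -0.6  4.5] [-0.13   0.105  0.013] j6 0.016
1.480 z83.89 t46.63 [483.76  26.53  83.92] yaw 147.71 [-0.8 -0.8  5. ] [-0.165  0.167 -0.008] j6 -0.000
1.505 z83.81 t47.08 [483.74  26.46  83.8 ] yaw 146.27 [-0.9 -0.7  5.3] [-0.225  0.187 -0.049] j6 -0.056
```

```bash
python3 - <<'E'
from turn import *
c=[483.8,26.5]; th=1.525; z=83.81
bot.movel([*c,z-0.06],rot=Y(232.5-np.degrees(th)),max_speed=0.07)
s=bot.get_state(); print(s['t'],s['wrist_torque'].round(3),s['contact_force'].round(1),s['effort'][5])
F,T,s=rd(4)
print("t%.2f"%s['t'],s['tcp_pos'].round(2),"yaw %.2f"%np.degrees(s['orientation'][2]),F.round(1),T.round(3),"j6 %.3f"%s['effort'][5],s['opening'])
E
```

```text
47.3333 [-0.233  0.204  0.073] [-0.8 -0.5  5.1] 0.11742532253265381
t47.47 [483.77  26.49  83.73] yaw 145.15 [-1.  -0.9  5. ] [-0.218  0.187  0.104] j6 0.113 0.7563931338331803
```

```bash
python3 - <<'E'
from turn import *
c=[483.8,26.5]; th=1.525; z=83.75
for _ in range(3):
    th+=0.01
    bot.movel([*c,z],rot=Y(232.5-np.degrees(th)),max_speed=5)
    F,T,s=rd(3)
    print("%.3f t%.2f"%(th,s['t']),s['tcp_pos'].round(2),"yaw %.2f"%np.degrees(s['orientation'][2]),F.round(1),T.round(3),"j6 %.3f"%s['effort'][5])
    if abs(T[2])>.22: break
E
```

```text
1.535 t47.82 [483.77  26.47  83.73] yaw 144.59 [-1.4 -1.4  5.5] [-0.275  0.197  0.328] j6 0.347
```

```bash
python3 - <<'E'
from turn import *
bot.grip(1.0); st("rel")
bot.movel([483.8,26.5,150],max_speed=150)
q=bot.get_state()['qpos'].copy(); q[0]-=0.75
bot.move_j(q); st("away")
np.save("pics/top_e.npy",avg("top",4)); np.save("pics/scene_e.npy",avg("scene",3))
t=np.load("pics/top_e.npy");s=np.load("pics/scene_e.npy")
cv2.imwrite("pics/e.png",np.clip(cv2.hconcat([cv2.resize(t[190:240,250:300],(400,400),interpolation=cv2.INTER_CUBIC),cv2.resize(s[160:220,250:310],(400,400),interpolation=cv2.INTER_CUBIC)]),0,255).astype(np.uint8))
from meas import circ
g=t.mean(2)
for z in (106,):
    c,r,n,e=circ(g,"top",(484.5,28.5),z,33,6,1); print(z,c,r,n,e)
a=np.arange(0,360,3.)
for r in (22,24,26,28):
    uv=np.array([proj("top",[c[0]+r*np.cos(t_),c[1]+r*np.sin(t_),106]) for t_ in np.radians(a)],np.float32)
    p=cv2.remap(g,uv[None,:,0],uv[None,:,1],cv2.INTER_CUBIC)[0]
    f=(p*np.exp(3j*np.radians(a))).sum()
    print(r,np.degrees(np.angle(-f))/3,abs(f),a[p.argmin()]); print(p.round().astype(int).tolist() if r==26 else "")
E
```

```text
rel t48.16 p [483.61  26.64  83.51] yaw 144.55 F [ 0.  -0.6 -0.6] T [ 0.001 -0.013  0.006] op 1.000
away t50.08 p [ 372.18 -309.34  149.31] yaw 101.66 F [-0.   0.9 -0.1] T [ 0.034 -0.016  0.002] op 1.004
106 [244.4724299    1.03533074] 33.3994778821619 68 3.0751537850159494
22 -3.7689197699302976 185.8612375573827 138.0

24 -4.8370495568200385 193.4584122265938 153.0

26 -6.942251087469181 197.3283731083008 120.0
[72, 72, 72, 72, 72, 72, 72, 72, 72, 73, 72, 73, 73, 73, 73, 73, 74, 74, 74, 74, 74, 73, 73, 73, 73, 72, 71, 68, 65, 61, 59, 57, 57, 56, 56, 56, 56, 56, 56, 55, 55, 55, 55, 55, 55, 55, 55, 55, 55, 55, 55, 55, 55, 56, 56, 56, 55, 55, 56, 56, 56, 56, 55, 55, 55, 56, 56, 56, 56, 56, 56, 56, 56, 56, 57, 57, 57, 57, 57, 57, 57, 57, 57, 58, 59, 61, 63, 65, 67, 69, 70, 71, 71, 72, 72, 72, 72, 72, 72, 72, 72, 72, 72, 72, 72, 72, 72, 72, 72, 72, 72, 72, 72, 72, 72, 72, 72, 71, 72, 72]
28 -9.086035134308705 204.63626904090702 123.0
```

View pics/e.png

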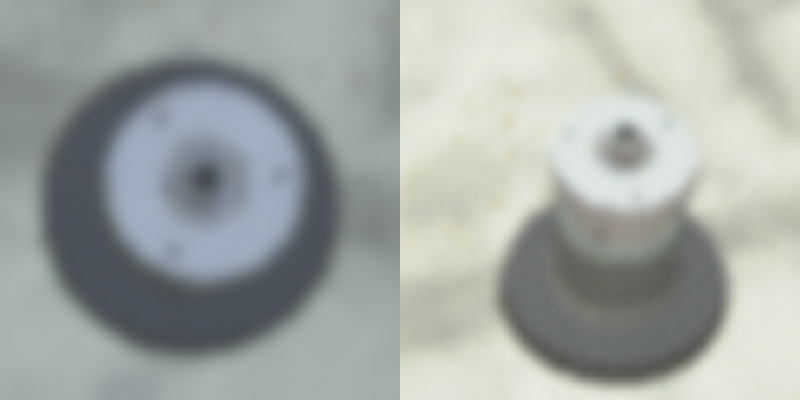

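```bash
python3 - <<'E'
from h import *
from meas import circ
import numpy as np,cv2
a=np.load("pics/top_avg.npy");b=np.load("pics/top_e.npy")
d=cv2.GaussianBlur(np.abs(a-b).max(2),(0,0),1)
for nm,(u0,u1,v0,v1) in {"shaker":(188,220,155,192),"ramekin":(358,392,165,200),"brush":(105,180,200,235),"purple":(315,347,203,232),"press":(250,300,190,240)}.items():
    print(nm,d[v0:v1,u0:u1].max().round(1))
g=b.mean(2)
for z in (106.5,): print(circ(g,"top",(484.6,28),z,33,4,-1))
st()
E
```

```text
shaker 1.4
ramekin 1.3
brush 1.4
purple 1.6
press 109.5
(array([485.16339985,  28.62981759]), np.float64(33.57557391660074), 61, np.float64(0.1926985132580903))
 t50.43 p [ 372.33 -309.75  149.69] yaw 101.65 F [1.  0.2 0.9] T [-0.011  0.008  0.093] op 1.004
```

```bash
python3 - <<'E'
from h import *
bot.sign_off()
E
```

```text
the job is handed in; nothing more can be done
```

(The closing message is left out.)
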